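Put the loaf back and shut the roll-top bread bin

ROBOT

A 6-joint arm with a two-finger parallel gripper is mounted at the origin on a cart in front of the work surface, level with it; the furniture and walls round the work are solid. World frame = base frame: x ahead of the robot, y to its left, z up, the work surface at z = 0. Lengths are in m, angles in degrees, forces in N, time in s.
With the tool pointing down it reaches from about 0.425 to 0.925 m from the base axis. Payload 12.5 kg.
Tool frame: the origin (TCP) lies midway between the tips of the shut fingers; the grasp point (between the pads) lies 19 mm behind it; z points along the fingers, y is the line along which they close (so a half turn about z gives the same grasp; the last joint's range is limited). The gripper opens to 85 mm and grips with 20 to 120 N. Pads are 22 mm wide; open, the fingers measure 114 mm over their backs; the gripper's body (76 mm by 85 mm) begins 54 mm behind the grasp point. The pads swing forward as they close: fully open they stand 13 mm farther back than shut.
Start: joints at [-80.764, 28.126, 89.318, -0, 62.55, -6.05], TCP at [0.165, -0.603, 0.231] pointing down, gripper open.
Joint ranges: [-177.58, 177.58], [-47.91, 125.51], [2.72, 160], [-65.01, 245.01], [3.68, 167.84], [-153.87, 153.87]. Speed limits (degrees/s): [127.2, 127.2, 159.86, 180, 180, 180].

INTERFACE

Orientations are given as [roll, pitch, yaw] about the fixed x, y, z axes, in that order (R = Rz(yaw) Ry(pitch) Rx(roll)).
In Python, from bench import arm gives the robot as it stands.
- The arm moves only by the tool arm_command, never from a script. Its argument "moves" is a list that holds one entry, the list of rows, each a list of 6 numbers: the shift along the tool's x, y, z in mm, then the turn, a rotation vector about the tool's x, y, z in rad. In form: [[[tx, ty, tz, wx, wy, wz], ...]]. A call has 1 to 10 rows; each row shifts and turns the commanded pose from where the row before left it, along the tool's axes as they then stand; what a row does not reach is not made up. A row lasts 1/8 s, in which the tool goes at most 62.5 mm and 10.7 degrees, less where a joint would pass 70% of its speed; a pose out of reach is approached as far as the arm can. A call is refused whole if a number of a shift passes 62.5 or a number of a turn 0.188, either way. A call with a gripper value outside its range is refused whole. "claw" is the closure, from 0 (fully open) to 1 (shut), set as the call begins (left out, the last holds). The fingers move at their own pace and stop on an object; the grip force is fixed at half the most. Time passes only in rows, so rows that do not move let the fingers close. It gives the time, the measured TCP pose, the force, the opening and the grip force at its end, in the units of the state.
- arm.state(): the state, without advancing time (a new reading comes with each control period).
- arm.snapshot(name): name is "scene" or "top"; returns a dict with "color" (480x640x3 uint8, red, green, blue), "intrinsics" (3x3 intrinsics, pixels), "R" (3x3) and "t" (3): a world point X has camera coordinates R X + t. Camera axes: x right, y down, z forward; pixel columns grow to the right and rows downward; lengths in m; the calibration is good to about 2 mm. A picture is of the moment at which its call begins. There is no depth.
- arm.job_done(): hands the job in; it is judged then, once.
The state is a dict: "t": time; "q": joint angles; "joint_vel": joint speeds; "tau": joint torques, N m; "position": TCP position; "eef_rot": TCP orientation; "wrist_force": force on the tool from outside, world axes, zero at the start; "moment": the same for the moment, N m; "finger_gap": finger opening in m; "finger_force": force on a finger pad.
Only numpy, scipy, OpenCV 4.12 (cv2) and the standard library are available. Lean on these libraries where they do the work, as an engineer would, in place of code of your own. Each camera call takes 0.05 s, during which the arm holds its last target. There are 200 camera calls.

TASK

The loaf was left poking out of the roll-top bread bin. With the fingertips, push the loaf by its cut face well back into the bin so that the lid will clear it, then push the lid's finger grip over and down until the roll-top is fully shut. Only push: do not lift the loaf or drag it out, and leave the mug and the timer where they stand.

Things in the scene. Friction and masses are not known exactly. Their poses are not given: they have to be found in the camera images.
- bread_bin: wooden roll-top bread bin, fixed, 287 deep (its x, pointing into the bin) x 330 wide (y) x 177 mm high. Origin: centre of its underside, on the worktop. Mouth at -x: the floor board's front edge is at x = -139, its top at z = 20; end panels 14 thick reach x = -147 (inside y = +-151). Flat roof from x = 16 to 140, top at z = 177; back wall at x = 128 mm
- bin_lid (a joint): roll-top lid, a slatted quarter-round shell of outer radius 130 mm that turns about an axis along the bin's y at x = -5, z = 35 mm of the bin. 0 = fully shut, 1.36 rad = fully open (rolled up and back under the roof). It stays where it is left by friction: 2 to 5 N on its grip moves it
- lid_grip (a point): centre of the lid's finger grip, a wooden bar on its lower edge: 80 mm long along the bin's y, 14 thick, standing out from 130 to 160 mm from the lid's axis (this point at 145). At lid angle q it is at x = -5 - 145 cos q, z = 35 + 145 sin q mm of the bin. To shut, push the side facing the roof: its far side while the lid is up, its top when nearly shut
- loaf_face (a point): centre (half-way up) of the loaf's flat cut face, 110 mm wide, 75 high with rounded corners, which looks out of the bin along the loaf's own -x. The lid clears the loaf when this point is at least 30 mm inside the front edge of the bin's floor (x over -109 mm in the bin's frame); the loaf can go in 80 mm
- loaf: loose half loaf of crusty bread lying on the bin's floor and poking out of its mouth, 155 mm long (its x, from the cut face to the rounded end, which points into the bin) x 110 wide x 75 high, 0.25 to 0.5 kg; origin: centre of its underside. It slides under 2 to 5 N
- mug: purple mug, bystander, 86 mm across and 96 high, handle along its y; origin under its foot
- timer: red round kitchen timer, bystander, 62 mm across, 57 mm high, standing on the bin's roof; origin under its foot
Mind the look-alikes: they are no part of the job. Leave any pink look-alike of the loaf alone.

How it is judged (in metres and radians):
On the way, in this order (a step that is already met when the one before it is completed fails the run):
1. the loaf is pushed in, its cut face at least 30 mm inside the front edge of the bin's floor, with the lid still up (x of loaf_face in the frame of bread_bin above -0.109 m and value of joint bin_lid above 0.7 rad), for 0.2 s.
2. the lid is pushed fully shut (value of joint bin_lid below 0.03 rad), for 0.2 s.
At the end, for the whole second after the job is handed in: the lid is shut to within 0.03 rad (4 mm at its edge), with the loaf lying at rest on the bin's floor behind it, its cut face at least 27 mm inside the floor's front edge (value of joint bin_lid below 0.03 rad and x of loaf_face in the frame of bread_bin above -0.112 m and height (world z) of loaf between 0.012 and 0.035 m and linear speed of loaf below 0.02 m/s); the robot touches nothing.
It fails at once if the loaf is lifted or tipped up by more than 20 mm, or falls or is pulled out onto the worktop (height (world z) of loaf above 0.04 m or height (world z) of loaf below 0.008 m).
It fails at once if the mug or the timer is moved by more than 25 mm (distance of any of mug, timer from where it was at the start of the episode above 0.025 m).
It fails at once if the arm or the gripper's body, in place of the fingers, shoves the bin, its lid or the loaf (over 15 N) (contact force between the arm and bread_bin above 15 N or contact force between the arm and loaf above 15 N).
It also fails if it takes over 45 s, if anything falls off the work surface, if the arm or the gripper's body presses on something with over 40 N, if the wrist force passes 120 N, or if a joint passes its speed limit or range.

## Working session

There is one attempt and no reset: what is moved stays moved. The work goes in short steps, Python scripts to look and compute and a tool call to move; the robot and the scene stay as the last step left them, time stands still between calls to the robot, and variables do not carry over. Pictures are saved under pics/ and viewed, at most 10 in all, crops included, and the job is handed in when it is done.

Besides the shell and the picture viewer there is one more tool, called after "Call:" as name([rows], argument=value, ...), one row to a line, values as JSON. arm_command: Moves the arm, as the interface text tells. Its arguments: {"type":"object","properties":{"moves":{"type":"array","items":{"type":"array","items":{"type":"array","items":{"type":"number"}}}},"claw":{"type":"number"}},"required":["moves"]}

```bash
mkdir -p pics; python3 - <<'E'
from bench import arm
import cv2,pickle
for n in("scene","top"):
    s=arm.snapshot(n); pickle.dump(s,open(f"{n}0.pkl","wb")); cv2.imwrite(f"pics/{n}0.png",s["color"][:,:,::-1])
    print(n,s["intrinsics"].tolist(),s["R"].round(4).tolist(),s["t"])
s=arm.state();print(s)
E
```

```text
scene [[535.3899800290385, 0.0, 319.34271885237604], [0.0, 535.3899800290385, 241.00953171070236], [0.0, 0.0, 1.0]] [[0.9949, -0.0986, -0.0211], [-0.0761, -0.5964, -0.799], [0.0662, 0.7966, -0.6009]] [-0.62367712 -0.00390103  1.43528026]
top [[613.0701208610892, 0.0, 330.3219979626245], [0.0, 613.0701208610892, 234.11528149157948], [0.0, 0.0, 1.0]] [[-0.0113, -0.9999, 0.011], [-0.9841, 0.0092, -0.1775], [0.1774, -0.0128, -0.9841]] [-0.26629925  0.59767603  1.26628971]
{'t': 0.1, 'q': array([-8.07660730e+01,  2.81616559e+01,  8.93462561e+01,  9.05148075e-05,
        6.25517211e+01, -6.05072149e+00]), 'joint_vel': array([-0.01924338, -0.14034956, -0.01666247, -0.0142719 , -0.01250247,
       -0.0103579 ]), 'tau': array([ 1.66837559e-03, -6.19447017e+01, -2.62025106e+01, -1.27446879e-04,
        2.93643781e-03,  6.43140410e-06]), 'position': array([ 0.16474525, -0.60268359,  0.23077802]), 'eef_rot': array([-1.79940708e+02, -6.36569439e-03,  1.52846034e+01]), 'wrist_force': array([ 0.18131975, -0.42018101,  0.26064874]), 'moment': array([-0.11175203, -0.02322972, -0.02065174]), 'finger_force': 0.0, 'finger_gap': 0.0859012913782698}
```

View pics/scene0.png

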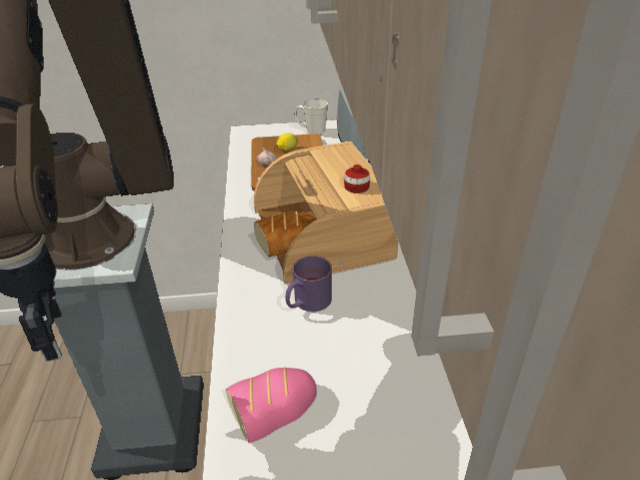

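View pics/top0.png

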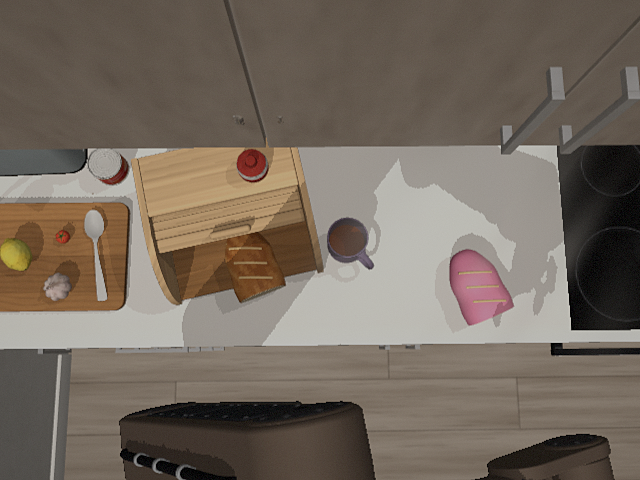

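The loaf that fits is the brown one in the bin mouth: scene (282,232), top (256,268). The pink one at scene (272,402), top (480,287) is the look-alike. The mug is at top (347,240) and the timer on the roof at (252,165). I'll confirm this in one enlarged crop.

```bash
python3 - <<'E'
import cv2
i=cv2.imread("pics/top0.png")[140:320,125:385]; cv2.imwrite("pics/topc.png",cv2.resize(i,None,fx=3,fy=3,interpolation=cv2.INTER_CUBIC))
i=cv2.imread("pics/scene0.png")[130:320,220:420]; cv2.imwrite("pics/scenec.png",cv2.resize(i,None,fx=3,fy=3,interpolation=cv2.INTER_CUBIC))
E
```

```text
(no output)
```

View pics/topc.png

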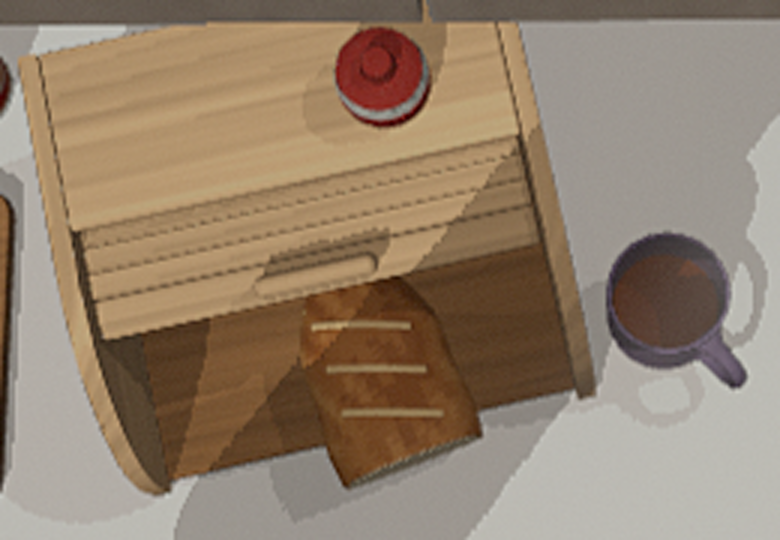

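View pics/scenec.png

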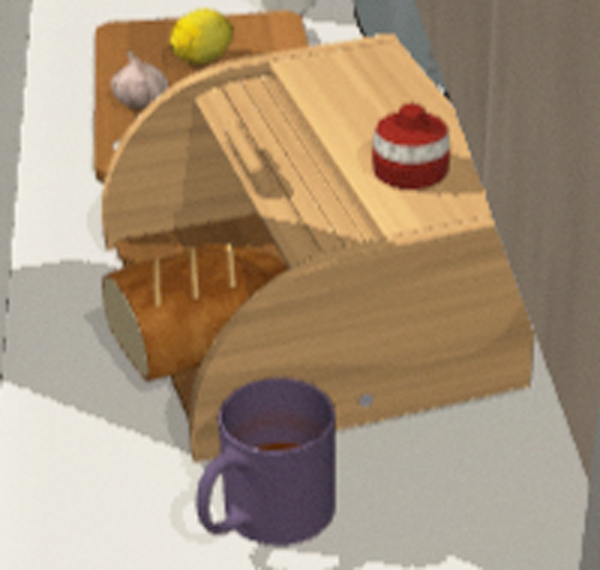

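Confirmed: the brown loaf's cut face sits at topc (347,487)-(480,435) and faces the robot. The floor's front edge runs (170,478)-(574,390), and the grip is at (318,272).

```bash
cat >h.py <<'E'
import numpy as np,pickle
from scipy.optimize import least_squares
def ray(s,uv):
    d=s["R"].T@np.linalg.solve(s["intrinsics"],[*uv,1]); return -s["R"].T@s["t"],d
def atz(s,uv,z):
    c,d=ray(s,uv); return c+d*(z-c[2])/d[2]
def proj(s,X):
    p=s["intrinsics"]@(s["R"]@X+s["t"]); return p[:2]/p[2]
T=pickle.load(open("top0.pkl","rb"));S=pickle.load(open("scene0.pkl","rb"))
tc=lambda a,b:(a/3+125-.33,b/3+140-.33)
sc=lambda a,b:(a/3+220-.33,b/3+130-.33)
def B(p,X):
    c,s=np.cos(p[2]),np.sin(p[2]); return np.array([p[0]+c*X[0]-s*X[1],p[1]+s*X[0]+c*X[1],X[2]])
E
python3 - <<'E'
from h import *
print("cams",ray(T,(0,0))[0],ray(S,(0,0))[0])
P=[(T,tc(170,478),(-.139,.151,.02)),(T,tc(574,390),(-.139,-.151,.02)),(T,tc(78,228),(.016,.151,.177)),(T,tc(522,135),(.016,-.151,.177)),
(S,sc(195,458),(-.147,-.165,0)),(S,sc(528,388),(.14,-.165,0)),(S,sc(385,240),(.016,-.151,.177)),(S,sc(270,57),(.016,.151,.177))]
f=lambda p:np.concatenate([proj(s,B(p,X))-uv for s,uv,X in P])
r=least_squares(f,[.75,.1,.2],loss="soft_l1",x_scale=[.1,.1,.1]);p=r.x
print("bin",p[:2],np.degrees(p[2]));print(f(p).reshape(-1,2).round(1))
np.save("bin.npy",p)
g=lambda q:proj(T,B(p,(-.005-.145*np.cos(q[0]),q[1],.035+.145*np.sin(q[0]))))-tc(318,272)
r=least_squares(g,[1.,0]);print("lid",r.x,r.cost)
q=r.x[0];print("grip",B(p,(-.005-.145*np.cos(q),0,.035+.145*np.sin(q))))
def inb(w):
    d=w[:2]-p[:2];c,s=np.cos(p[2]),np.sin(p[2]);return np.array([c*d[0]+s*d[1],-s*d[0]+c*d[1]])
for n,uv,z in[("sl1",tc(361,326),.095),("sl2",tc(376,369),.095),("sl3",tc(392,412),.095),("fL",tc(347,487),.075),("fR",tc(480,435),.075)]:
    w=atz(T,uv,z);print(n,w,inb(w))
for n,uv,z in[("fTL",sc(108,278),.085),("fBR",sc(148,377),.025),("fmid",sc(126,325),.0575)]:
    w=atz(S,uv,z);print("S",n,w,inb(w))
w=atz(T,tc(380,80),.2);print("timer",w)
w=atz(T,tc(668,300),.096);print("mug",w,inb(w))
E
```

```text
cams [ 0.36049177 -0.25550421  1.35513278] [ 0.52517775 -1.20713794  0.84618209]
bin [ 0.62795894 -0.06519158] 11.832349382407257
[[-1.3  0.2]
 [ 0.4 -0.2]
 [-2.9  0.1]
 [ 0.2 -0.8]
 [-0.5  5.2]
 [ 0.4  3.5]
 [-0.1 -0.4]
 [-0.1  1.8]]
lid [ 1.28090645 -0.00133255] 2.0194839173657902e-27
grip [ 0.58249811 -0.07471563  0.17394993]
sl1 [ 0.55931674 -0.09440278  0.095     ] [-0.0731734  -0.01451552]
sl2 [ 0.52921314 -0.10512927  0.095     ] [-0.1048368  -0.01884139]
sl3 [ 0.49934764 -0.11645417  0.095     ] [-0.13638987 -0.02380177]
fL [ 0.44975241 -0.08367419  0.075     ] [-0.1782098   0.01845112]
fR [ 0.48485773 -0.17561182  0.075     ] [-0.16270209 -0.0787313 ]
S fTL [ 0.4591844  -0.10094861  0.085     ] [-0.17252032 -0.00039026]
S fBR [ 0.48629105 -0.16143775  0.025     ] [-0.15839285 -0.0651523 ]
S fmid [ 0.47136469 -0.131181    0.0575    ] [-0.16679795 -0.03247782]
timer [ 0.70453073 -0.11800119  0.2       ]
mug [ 0.57539797 -0.30725713  0.096     ] [-0.10107938 -0.22614454]
```

Call:
arm_command([
  [[0,0,0,0,0,0.06],[25,-29,0,0,0,0],[25,-29,0,0,0,0],[25,-29,0,0,0,0],[25,-29,0,0,0,0],[25,-29,0,0,0,0],[25,-29,0,0,0,0],[25,-29,0,0,0,0],[25,-29,0,0,0,0],[25,-29,0,0,0,0]],
], claw=0.5)

```text
t: 1.35
position: [0.3318, -0.3001, 0.2312]
eef_rot: [-180.0, 0.0, 11.8]
wrist_force: [0.7, 0.2, 0.2]
finger_gap: 0.0427
finger_force: 0.0
```

Call:
arm_command([
  [[26.6,-27.6,0,0,0,0],[26.6,-27.6,0,0,0,0],[26.6,-27.6,0,0,0,0],[26.6,-27.6,0,0,0,0],[26.6,-27.6,0,0,0,0],[0,0,40,0,0,0],[0,0,40,0,0,0],[0,0,40,0,0,0],[0,0,40,0,0,0],[0,0,10,0,0,0]],
])

```text
t: 2.6
position: [0.4324, -0.1385, 0.0596]
eef_rot: [-179.9, 0.2, 11.8]
wrist_force: [0.2, -0.2, -0.1]
finger_gap: 0.0426
finger_force: 0.0
```

```bash
python3 - <<'E'
from bench import arm
import cv2,numpy as np
a=arm.snapshot("top")["color"][140:340,125:385,::-1];b=arm.snapshot("scene")["color"][130:320,200:420,::-1]
a=cv2.resize(a,None,fx=1.5,fy=1.5);b=cv2.resize(b,(390,300))
cv2.imwrite("pics/p1.png",np.hstack([a,b]));s=arm.state();print(s["position"],s["wrist_force"])
E
```

```text
[ 0.43309282 -0.13886571  0.06094233] [-0.54990452 -0.13439155  0.08369297]
```

View pics/p1.png

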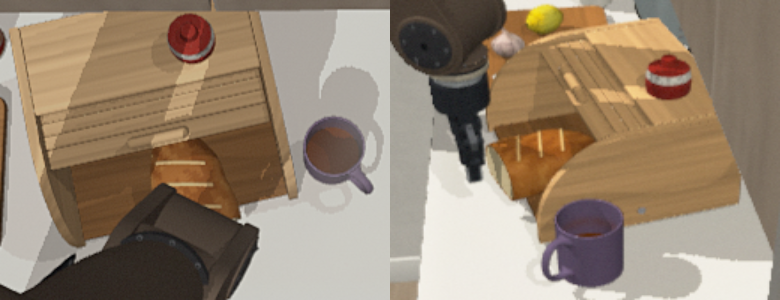

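Fingers are just in front of the cut face, in the right pane at (475,175). Next I lower a little and push gently.

Call:
arm_command([
  [[0,0,12,0,0,0],[6,0,0,0,0,0],[6,0,0,0,0,0],[6,0,0,0,0,0],[6,0,0,0,0,0],[6,0,0,0,0,0],[6,0,0,0,0,0],[6,0,0,0,0,0],[6,0,0,0,0,0],[6,0,0,0,0,0]],
])

```text
t: 3.95
position: [0.4864, -0.1277, 0.0493]
eef_rot: [-180.0, 0.0, 11.9]
wrist_force: [-4.5, -0.9, 2.8]
finger_gap: 0.0425
finger_force: 1.9
```

Call:
arm_command([
  [[3,0,0,0,0.05,0],[3,0,0.2,0,0.05,0],[3,0,0.3,0,0.05,0],[3,0,0.5,0,0.05,0],[3,0,0.6,0,0.05,0],[3,0,0.8,0,0.05,0],[3,0,0.9,0,0.05,0]],
])

```text
t: 4.82
position: [0.5074, -0.1237, 0.0491]
eef_rot: [179.9, -20.0, 11.8]
wrist_force: [-1.7, 0.3, -0.1]
finger_gap: 0.0429
finger_force: 0.6
```

```bash
python3 - <<'E'
from bench import arm
import cv2,numpy as np
a=arm.snapshot("top")["color"][140:340,125:385,::-1];b=arm.snapshot("scene")["color"][130:320,200:420,::-1]
a=cv2.resize(a,None,fx=1.5,fy=1.5);b=cv2.resize(b,(390,300))
cv2.imwrite("pics/p2.png",np.hstack([a,b]));s=arm.state();print(s["position"],s["eef_rot"],s["wrist_force"])
p=np.load("bin.npy");d=s["position"][:2]-p[:2];c,n=np.cos(p[2]),np.sin(p[2]);print(c*d[0]+n*d[1],-n*d[0]+c*d[1])
E
```

```text
[ 0.50708338 -0.12367697  0.04898523] [-179.99485662  -19.93887267   11.79476968] [ 0.0185677  -0.01017704  0.18128617]
-0.1302995237904753 -0.032457304018325195
```

View pics/p2.png

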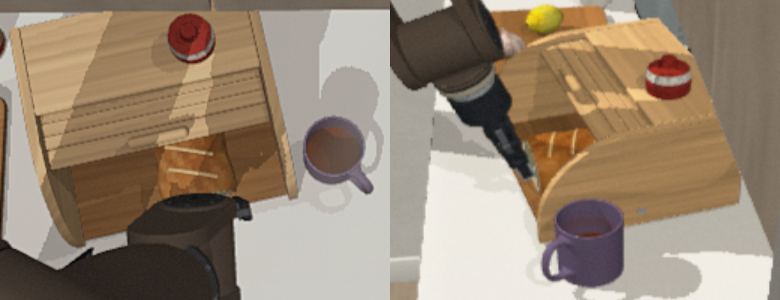

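The loaf has squared up to the bin and sits about 10 mm short of the limit. I'll push on 24 mm.

Call:
arm_command([
  [[2.8,0,1.0,0,0,0],[2.8,0,1.0,0,0,0],[2.8,0,1.0,0,0,0],[2.8,0,1.0,0,0,0],[2.8,0,1.0,0,0,0],[2.8,0,1.0,0,0,0],[2.8,0,1.0,0,0,0],[2.8,0,1.0,0,0,0],[0,0,0,0,0,0],[0,0,0,0,0,0]],
])

```text
t: 6.18
position: [0.5302, -0.1185, 0.0494]
eef_rot: [-180.0, -19.9, 11.9]
wrist_force: [0.4, 0.3, -0.5]
finger_gap: 0.0425
finger_force: 0.0
```

Call:
arm_command([
  [[-11.3,0,-4.1,0,0,0],[-11.3,0,-4.1,0,0,0],[-11.3,0,-4.1,0,0,0],[-11.3,0,-4.1,0,0,0],[0,0,-35,0,-0.07,0],[0,0,-35,0,-0.07,0],[0,0,-35,0,-0.07,0],[0,0,-35,0,-0.07,0],[0,0,-35,0,-0.07,0],[0,0,0,0,0,0]],
], claw=1)

```text
t: 7.42
position: [0.4556, -0.1315, 0.1847]
eef_rot: [-178.8, -5.6, 12.5]
wrist_force: [0.5, -0.0, -0.5]
finger_gap: -0.0001
finger_force: 0.0
```

```bash
python3 - <<'E'
from bench import arm
import cv2,numpy as np
a=arm.snapshot("top")["color"][140:290,125:385,::-1];b=arm.snapshot("scene")["color"][130:280,200:330,::-1]
a=cv2.resize(a,None,fx=2,fy=2,interpolation=2);b=cv2.resize(b,None,fx=2,fy=2,interpolation=2)
cv2.imwrite("pics/p3.png",np.hstack([a,b]));s=arm.state();print(s["position"],s["wrist_force"])
E
```

```text
[ 0.45442601 -0.13085614  0.18228718] [ 0.55439023  0.31212703 -0.3053217 ]
```

View pics/p3.png

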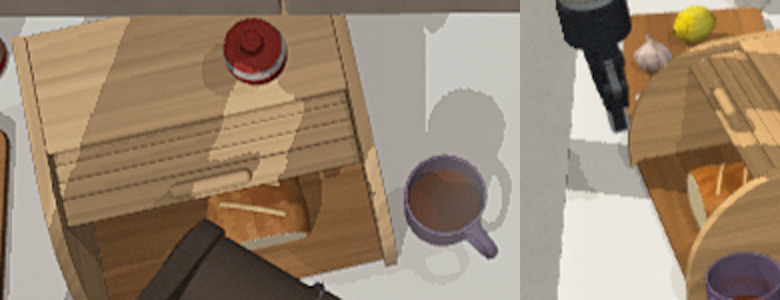

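The loaf is in: the cut-face strip in the left pane runs about (250,248)-(306,240) and is well behind the floor edge. The lid is still up, with its grip at (213,182).

```bash
python3 - <<'E'
from h import *
p=np.load("bin.npy")
def inb(w):
    d=w[:2]-p[:2];c,s=np.cos(p[2]),np.sin(p[2]);return np.array([c*d[0]+s*d[1],-s*d[0]+c*d[1]])
k=lambda a,b:(a/2+125,b/2+140); m=lambda a,b:((a-520)/2+200,b/2+130)
for uv,z in[(k(258,250),.025),(k(303,242),.025),(k(300,233),.09)]: print(inb(atz(T,uv,z)))
for uv,z in[(m(689,180),.085),(m(693,200),.05)]: print("S",inb(atz(S,uv,z)))
g=lambda q:proj(T,B(p,(-.005-.145*np.cos(q[0]),q[1],.035+.145*np.sin(q[0]))))-k(213,182)
print(least_squares(g,[1.,0]).x)
for q in(1.28,1.0,.7,.4,.2,0):
    # contact point on roof-facing side of bar: radial 150, 7mm behind + finger half width 11
    for off in(.007,): 
        X=np.array([-.005-.15*np.cos(q)+off*np.sin(q),0,.035+.15*np.sin(q)+off*np.cos(q)]);print(q,X,B(p,X))
E
```

```text
[-0.10084762 -0.02010174]
[-0.10275576 -0.06977455]
[-0.10251401 -0.07163787]
S [-0.10190822 -0.0142105 ]
S [-0.09762135 -0.00958939]
[ 1.26977976 -0.0026164 ]
1.28 [-0.04130117  0.          0.18070939] [ 0.58753535 -0.07366033  0.18070939]
1.0 [-0.08015505  0.          0.16500276] [ 0.54950705 -0.08162726  0.16500276]
0.7 [-0.1152168   0.          0.13698655] [ 0.51519029 -0.08881663  0.13698655]
0.4 [-0.14043322  0.          0.09986018] [ 0.49050968 -0.09398722  0.09986018]
0.2 [-0.1506193   0.          0.07166087] [ 0.48054004 -0.09607587  0.07166087]
0 [-0.155  0.     0.042] [ 0.47625242 -0.09697412  0.042     ]
```

```bash
cat >path.py <<'E'
from h import *
p=np.load("bin.npy"); th=np.radians(15)
ax=np.array([np.cos(th),-np.sin(th)]);az=np.array([np.sin(th),-np.cos(th)])  # tool x,z in bin (x,z)
A=np.array([-.005,.035])
def pts(w0,w1,l0,l1,n=12): return np.array([w*ax-l*az for w in np.linspace(w0,w1,n) for l in np.linspace(l0,l1,n)])
F=pts(-.011,.011,0,.07);Bd=pts(-.043,.043,.073,.15)
def tcp(q,r):
    u=np.array([-np.cos(q),np.sin(q)]);n=np.array([np.sin(q),np.cos(q)])
    # tip centre at radius r, pushed so that finger's points over the bar (radius<162) touch face n=7mm
    s=.0
    for s in np.arange(.03,-.001,-.0002):
        P=A+r*u+s*n+F-A; a=P@u;b=P@n
        if (b[(a<.160)]<.007).any(): break
    T=A+r*u+s*n
    return T
if __name__=="__main__":
    prev=None
    for q,r in[(1.28,.147),(1.1,.147),(.9,.147),(.7,.147),(.5,.147),(.3,.148),(.15,.149),(0,.150)]:
        t=tcp(q,r)
        print(q,(t*1000).round(1),"clear finger %.1f body %.1f"%tuple((np.linalg.norm(t+f-A,axis=1).min()-.13)*1000 for f in(F,Bd)),
          "tool d",None if prev is None else ((t-prev)@np.array([ax,az]).T*1000).round(1)); prev=t
    from bench import arm
    s=arm.state();w=s["position"];d=w[:2]-p[:2];c,n=np.cos(p[2]),np.sin(p[2]);print("now bin",c*d[0]+n*d[1],-n*d[0]+c*d[1],w[2],s["eef_rot"])
E
python3 path.py
```

```text
1.28 [-31.6 180.5] clear finger 13.5 body 74.9 tool d None
1.1 [-58.3 172.8] clear finger 11.6 body 69.6 tool d [-23.8   0.5]
0.9 [-85.9 158.5] clear finger 9.6 body 61.9 tool d [-22.9   6.7]
0.7 [-110.   138.6] clear finger 8.0 body 52.6 tool d [-18.1  13. ]
0.5 [-129.5  113.7] clear finger 6.8 body 41.6 tool d [-12.4  18.9]
0.3 [-144.2   85.8] clear finger 7.2 body 30.4 tool d [-7.  23.2]
0.15 [-151.1   65.4] clear finger 8.2 body 22.6 tool d [-1.4 18. ]
0 [-155.    44.8] clear finger 9.5 body 14.9 tool d [ 1.6 18.9]
now bin -0.18331010359925712 -0.028686608008379987 0.1822871849701386 [-178.64060045   -5.49564883   12.4871202 ]
```

Call:
arm_command([
  [[0,0,-28,0,0,0],[0,0,-28,0,0,0],[0,0,-28,-0.024,0.08,0.011],[25,-4.1,6.7,0,0.08,0],[25,-4.1,6.7,0,0,0],[25,-4.1,6.7,0,0,0],[25,-4.1,6.7,0,0,0],[25,-4.1,6.7,0,0,0],[25,-4.1,6.7,0,0,0],[0,0,0,0,0,0]],
])

```text
t: 8.78
position: [0.5946, -0.0784, 0.2609]
eef_rot: [-179.8, -14.5, 11.8]
wrist_force: [-1.6, 0.3, -0.1]
finger_gap: 0.0001
finger_force: 0.0
```

```bash
python3 path.py | tail -1
```

```text
now bin -0.03533410509519626 -0.006070570620871739 0.26092079601783524 [-179.83275913  -14.5007938    11.81114868]
```

Call:
arm_command([
  [[11,-3,3,0,0,0],[11,-3,3,0,0,0],[0,0,0,0,0,0],[5.2,0,19.3,0,0,0],[5.2,0,19.3,0,0,0],[5.2,0,19.3,0,0,0],[4.2,0,15.5,0,0,0],[0,0,0,0,0,0]],
])

```text
t: 9.78
position: [0.6521, -0.0604, 0.1949]
eef_rot: [-179.9, -14.5, 11.8]
wrist_force: [0.6, 0.3, -0.3]
finger_gap: 0.0003
finger_force: 0.0
```

```bash
python3 path.py | tail -1; python3 - <<'E'
from bench import arm
import cv2,numpy as np
a=arm.snapshot("top")["color"][140:290,125:385,::-1];b=arm.snapshot("scene")["color"][130:280,240:370,::-1]
a=cv2.resize(a,None,fx=2,fy=2,interpolation=2);b=cv2.resize(b,None,fx=2,fy=2,interpolation=2)
cv2.imwrite("pics/p4.png",np.hstack([a,b]))
E
```

```text
now bin 0.02457641059646273 -0.00027362460934522107 0.1949072808282271 [-179.86791112  -14.4768551    11.77511294]
```

View pics/p4.png

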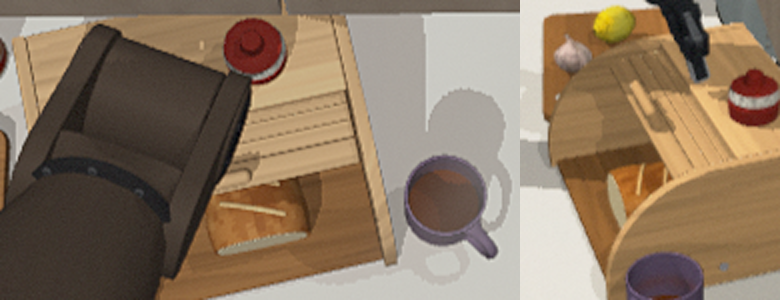

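The fingertip is above the roof's front edge, behind the grip, and touches nothing. I had the sign of tool x's tilt wrong, so I'll fix the path.

```bash
sed -i 's/-np.sin(th)\]);az/np.sin(th)]);az/' path.py; python3 path.py
```

```text
1.28 [-30.1 180.9] clear finger 17.5 body 90.5 tool d None
1.1 [-56. 174.] clear finger 17.5 body 90.5 tool d [-26.8   0. ]
0.9 [-83.1 160.7] clear finger 15.2 body 84.6 tool d [-29.6   5.8]
0.7 [-107.1  141.9] clear finger 12.9 body 74.6 tool d [-28.1  11.9]
0.5 [-127.1  118.1] clear finger 10.8 body 62.4 tool d [-25.5  17.8]
0.3 [-142.6   91. ] clear finger 9.9 body 49.3 tool d [-22.   22.2]
0.15 [-150.6   68.5] clear finger 9.8 body 38.5 tool d [-13.5  19.6]
0 [-155.    44.2] clear finger 9.9 body 26.4 tool d [-10.5  22.4]
now bin 0.02455079159669275 -0.0004992305338120603 0.1966214094206543 [-179.92636643  -14.59196062   11.78055764]
```

Call:
arm_command([
  [[-10.6,0,-2.8,0,0,0],[-10.6,0,-2.8,0,0,0],[-10.6,0,-2.8,0,0,0],[-4,0,15,0,0,0],[-7,0,-1.9,0,0,0],[-7,0,-1.9,0,0,0],[-7,0,-1.9,0,0,0],[-9,0,0,0,0,0],[-9,0,0,0,0,0],[-9,0,0,0,0,0]],
])

```text
t: 11.12
position: [0.5725, -0.0773, 0.1746]
eef_rot: [-179.9, -14.6, 11.8]
wrist_force: [4.9, 0.7, -1.4]
finger_gap: -0.0002
finger_force: 1.6
```

```bash
python3 path.py | tail -1
```

```text
now bin -0.05679045933679463 -0.00046952078579078765 0.17456638874156633 [-179.94377179  -14.62443743   11.77622761]
```

Call:
arm_command([
  [[-9.9,0,1.9,0,0,0],[-9.9,0,1.9,0,0,0],[-9.9,0,1.9,0,0,0],[-9.4,0,4,0,0,0],[-9.4,0,4,0,0,0],[-9.4,0,4,0,0,0],[-8.5,0,5.9,0,0,0],[-8.5,0,5.9,0,0,0],[-8.5,0,5.9,0,0,0]],
])

```text
t: 12.25
position: [0.5021, -0.0918, 0.1188]
eef_rot: [-179.9, -14.6, 11.8]
wrist_force: [1.7, 0.3, 1.4]
finger_gap: -0.0001
finger_force: 1.0
```

```bash
python3 path.py | tail -1
```

```text
now bin -0.12862276015506466 -0.00023778855683154188 0.11875709388596062 [-179.92106456  -14.58766029   11.77471183]
```

Call:
arm_command([
  [[-7.0,0,7.4,0,0,0],[-7.0,0,7.4,0,0,0],[-7.0,0,7.4,0,0,0],[-4.5,0,6.5,0,0,0],[-4.5,0,6.5,0,0,0],[-4.5,0,6.5,0,0,0],[-2.6,0,5.6,0,0,0],[-2.6,0,5.6,0,0,0],[-2.6,0,5.6,0,0,0]],
])

```text
t: 13.38
position: [0.4765, -0.097, 0.0514]
eef_rot: [-179.9, -14.5, 11.8]
wrist_force: [1.2, 0.1, 1.8]
finger_gap: -0.0001
finger_force: 0.6
```

```bash
python3 path.py | tail -1
```

```text
now bin -0.15481340798866802 -8.903338214169207e-05 0.05143695823060897 [-179.91390822  -14.54965763   11.77054362]
```

Call:
arm_command([
  [[-0.5,0,2,0,0,0],[-0.5,0,2,0,0,0],[-0.5,0,2,0,0,0],[-0.3,0,1,0,0,0],[0,0,0,0,0,0]],
])

```text
t: 14.0
position: [0.4769, -0.097, 0.0448]
eef_rot: [-179.9, -14.6, 11.8]
wrist_force: [0.1, -0.1, -0.6]
finger_gap: 0.0003
finger_force: 0.0
```

Call:
arm_command([
  [[-0.3,0,1,0,0,0],[-0.3,0,1,0,0,0],[-0.3,0,1,0,0,0],[0,0,0,0,0,0]],
])

```text
t: 14.5
position: [0.4771, -0.0971, 0.0432]
eef_rot: [-180.0, -14.7, 11.8]
wrist_force: [-7.2, 0.6, 29.0]
finger_gap: 0.0001
finger_force: 14.6
```

The lid is against its stop, with 29 N up at the wrist. I'll withdraw up and aside, then check.

Call:
arm_command([
  [[0,0,-5,0,0,0],[0,0,-10,0,0,0],[5,0,-30,0,0,0],[10,0,-40,0,0,0],[10,0,-40,0,0,0],[10,0,-40,0,0,0],[0,40,-20,0,0,0],[-10,40,0,0,0,0],[-10,40,0,0,0,0],[0,0,0,0,0,0]],
])

```text
t: 15.75
position: [0.4697, -0.2234, 0.224]
eef_rot: [-179.9, -14.6, 11.6]
wrist_force: [-0.1, -0.0, 0.1]
finger_gap: -0.0001
finger_force: 0.0
```

```bash
python3 - <<'E'
from bench import arm
import cv2,numpy as np
from h import *
a=arm.snapshot("top")["color"];b=arm.snapshot("scene")["color"]
a=cv2.resize(a[140:290,125:385,::-1],None,fx=2,fy=2,interpolation=2);b=cv2.resize(b[130:280,240:370,::-1],None,fx=2,fy=2,interpolation=2)
p=np.load("bin.npy")
for y in(-.04,.04):
    print([proj(s,B(p,(-.165,y,.042))) for s in(T,S)])
cv2.imwrite("pics/p5.png",np.hstack([a,b]));s=arm.state();print(s["position"],s["wrist_force"])
E
```

```text
[array([268.09982423, 291.09644489]), array([263.57149539, 244.56909142])]
[array([231.27788383, 299.17624063]), array([256.78376107, 226.93875336])]
[ 0.46961761 -0.22123824  0.22407253] [ 0.0852211   0.64246285 -0.7219478 ]
```

View pics/p5.png

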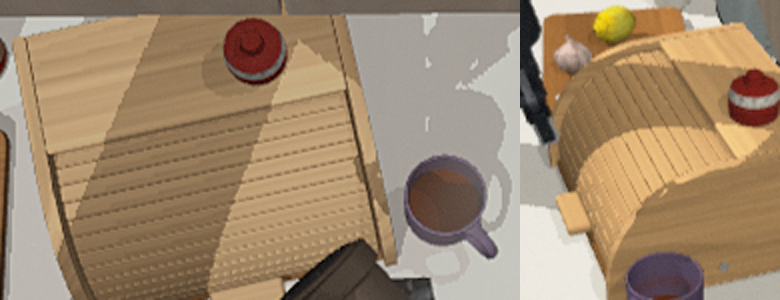

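The lid is down over the loaf: the grip is at (575,210) in the right pane, where the shut pose predicts it. The mug and timer haven't moved.

```bash
python3 -c "
from bench import arm
print(arm.job_done())"
```

```text
the job is handed in; nothing more can be done
None
```

The job is handed in: I pushed the loaf in to about 38 mm inside the floor's front edge and pushed the lid down to its stop. The mug and timer look unmoved and nothing touches the robot, but no verdict came back.

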